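# Open the carton clamp to its size mark and hold it

## Task

Get the carton clamp on the packing bench ready for the next carton: press its treadle right down to the stop with the gripper to unhook the sliding jaw, then take the jaw's upright black handle and pull it out against the spring until the jaw's pointer is level with the ridge of the size mark clipped on the rail. Keep holding the handle there: the program finishes while still holding the jaw open. Leave the carton, spray can and tape roll where they are.

Things in the scene. Friction and masses are not known exactly. Their poses are not given: they have to be found in the camera images.
- clamp: carton clamp fixed to the bench: base plate 360 x 190 x 12 mm, origin at the centre of its underside (z = 0). Its axes are used in all entries: x along the slide towards the fixed jaw, y towards the treadle, z up; the jaw opens to -x. Jaw plates 130 mm wide, 95 mm high: fixed at x = 136 mm, sliding at 92 mm when closed. Guide channel along y = 0, rule rail along y = -77 mm, both 26 mm high
- jaw (a joint): how far the sliding jaw is pulled out along -x, in m: 0 closed to 0.125; handle and pointer move with it 1:1. At the start the treadle's hook holds it at about 0; unhooked, a spring pushes it out to about 0.02, where it stays. Pulling farther takes 180 N/m from there (6 N at 0.055, 14 N at 0.1) plus under 1 N of friction; let go, it springs back to about 0.02
- handle_grip (a point): point on the axis of the black upright square handle on the slide bar (22 x 22 mm, from 43 to 121 mm above the bench; at x = -30 mm, y = 0 with the jaw closed, moves with the jaw, faces along x and y). The point is 92 mm above the bench: a good place to pinch from above across either pair of faces. Nothing within 80 mm beside it is higher than 65 mm; the sliding jaw's plate is 116 mm away in +x
- pointer (a point): tip of the small aluminium pointer arm that sticks out of the slide bar to -y beside the handle, 41 mm above the bench; it has the same clamp x as the handle's axis and moves with it
- size_mark: size mark: fixed black saddle 26 (x) x 22 (y) x 10 mm on the rule rail, with an aluminium ridge 4 mm wide and 7 mm high across its middle. Origin under its centre, on the rail, axes like the clamp's. It sits 55 to 100 mm to -x of the closed pointer, another place each time
- mark (a point): middle of the size mark's ridge at the end nearest the pointer; when the pointer is level with it both have the same clamp x, with about 7 mm of gap in y
- treadle (a joint): angle of the treadle in rad: 0 up, 0.35 down on its stop; a spring lifts it again when let go. Holding it on the stop takes about 8 N down on the middle of the pad. It rocks on an axle along x at y = 62 mm, 54 mm above the bench, x = -45 mm: the outer pad goes down, the inner hook goes up and frees the jaw
- treadle_pad (a point): middle of the top of the rubber-topped treadle pad, 56 x 56 mm, at clamp x = -45 mm, y = 122 mm, 60.5 mm above the bench when up; on the stop this point is about 21 mm lower. Free from above
- carton: bystander: closed cardboard carton 170 x 120 x 100 mm, origin under its centre
- spray_can: bystander: green spray can with a white cap, 56 mm across and 170 mm tall, origin under its centre
- tape_roll: bystander: cardboard-brown tape roll lying flat, 100 mm across and 48 mm tall, origin under its centre

How it is judged:
On the way, in this order (a step that is already met when the one before it is completed fails the run):
1. the treadle is pressed down to its stop (angle above 0.31 rad) (value of joint treadle above 0.31 rad), for 0.1 s.
2. the jaw is pulled out by its handle until the pointer is level with the mark, within 6 mm (x of pointer in the frame of size_mark between -0.006 and 0.006 m and contact force between the fingers and jaw above 2 N), for 0.2 s.
At the end, for the whole second after the job is handed in: The jaw's pointer is level with the ridge of the size mark within 6 mm along the slide, the jaw is still (under 10 mm/s), the gripper's fingers hold the handle (more than 2 N), and the treadle is back up (under 0.1 rad) (all of step 2 and velocity of joint jaw between -0.01 and 0.01 m/s and value of joint treadle below 0.1 rad); the arm keeps its last pose, push and grip.
It fails at once if the carton is shifted by more than 30 mm (distance of carton from where it was at the start of the episode above 0.03 m).
It fails at once if the spray can is shifted by more than 30 mm (distance of spray_can from where it was at the start of the episode above 0.03 m).
It fails at once if the tape roll is shifted by more than 30 mm (distance of tape_roll from where it was at the start of the episode above 0.03 m).
It also fails if it takes over 45 s, if anything falls off the work surface, if the arm or the gripper's body presses on something with over 40 N, if the wrist force passes 120 N, or if a joint passes its speed limit or range.

## Robot

A 7-joint arm with a two-finger parallel gripper is mounted at the origin on the work surface. World frame = base frame: x ahead of the robot, y to its left, z up, the work surface at z = 0. Lengths are in m, angles in rad, forces in N, time in s.
With the tool pointing down it reaches from about 0.4 to 0.75 m from the base axis. Payload 19.5 kg.
Tool frame: the origin (TCP) lies midway between the tips of the shut fingers; the grasp point (between the pads) lies 19 mm behind it; z points along the fingers, y is the direction in which the jaws open and shut (so a half turn about z gives the same grasp; the last joint's range is limited). The gripper opens to 85 mm and grips with 20 to 120 N. Pads are 22 mm wide; open, the fingers measure 114 mm over their backs; the gripper's body (76 mm by 85 mm) begins 54 mm behind the grasp point. The pads swing forward as they close: fully open they stand 13 mm farther back than shut.
Start: joints at [1.209, 0.707, -0.028, 1.485, 0.022, 0.951, -0.075], TCP at [0.181, -0.546, 0.201] pointing down, gripper open.
Joint ranges: [-2.71, 2.71], [-0.32, 2.16], [-1.57, 1.52], [0, 2.45], [-1.46, 4.6], [0, 2.02], [-2.83, 2.83]. Speed limits (rad/s): [1.89, 1.89, 2.57, 2.57, 3.01, 3.01, 3.01].

## Interface

Orientations are given as a unit quaternion [w, x, y, z].
In Python, from cell import state, viewer, manip gives the robot as it stands. The module is installed in compiled form; this text tells all that it offers.
- The arm moves only by the shell command python3 -m crank 'ROWS' [FORCE]. ROWS is text: rows parted by semicolons, each of 7 numbers parted by spaces: the turn, a rotation vector about the tool's x, y, z in degrees, then the shift along the tool's x, y, z in cm, then the closure, from 0 (fully open) to 1 (shut). A call has exactly 8 rows; each row is the pose to reach, as a shift and turn from the pose commanded when the call began, along the tool's axes at that moment; what a row does not reach only later rows make up. A row lasts 1/8 s, in which the tool goes at most 62.5 mm and 10.7 degrees, less where a joint would pass 70% of its speed; a pose out of reach is approached as far as the arm can. A call with a gripper value outside its range is refused whole. The fingers move at their own pace and stop on an object; FORCE is the grip in N (left out, the last holds). Time passes only in rows, so rows that repeat a pose let the fingers close, or fill a call up. It gives the time, the measured TCP pose, the force and the opening at its end, in the units of the state.
- state(): the state, without advancing time (a new reading comes with each control period).
- viewer.capture(name): name is "side" or "top" or "wrist"; returns the picture (480x640x3 uint8, blue, green, red); there is no depth.
- viewer.camera_params(name): a dict with "mtx" (3x3 intrinsics, pixels), "rvec" (rotation vector, rad) and "tvec" (3), from world to camera coordinates, as OpenCV has them. Camera axes: x right, y down, z forward; pixel columns grow to the right and rows downward; lengths in m; the calibration is good to about 2 mm. The wrist camera is an equidistant fisheye: a pixel r from the principal point sees the ray r / f radians off the axis. A picture is of the moment at which its call begins: read the wrist's pose just before it. camera_params takes no time and is no camera call; for the wrist camera it gives the pose at the moment of the call.
- manip.finish_job(): hands the job in, once; it reports no verdict.
The state is a dict: "time_s": time; "qpos": joint angles; "qvel": joint speeds; "joint_efforts": joint torques, N m; "eef_pos": TCP position; "eef_rot": TCP orientation; "contact_force": force on the tool from outside, world axes, zero at the start; "ft_torque": the same for the moment, N m; "gripper_width": finger opening in m.
Only numpy, scipy, OpenCV 4.12 (cv2) and the standard library are available. Lean on these libraries where they do the work, as an engineer would, in place of code of your own. Each camera call takes 0.05 s, during which the arm holds its last target.

## Working session

There is one attempt and no reset: what is moved stays moved. The work goes in short steps, Python scripts to look and compute and a shell command to move; the robot and the scene stay as the last step left them, time stands still between calls to the robot, and variables do not carry over. Pictures are saved under pics/ and viewed, and the job is handed in when it is done.

```bash
mkdir -p pics; ls; python3 - <<'E'
from cell import state, viewer
import cv2
s=state();print(s)
for n in ["side","top","wrist"]:
    p=viewer.camera_params(n);print(n,p)
    cv2.imwrite(f"pics/{n}0.png",viewer.capture(n))
E
```

```text
pics
{'time_s': 0.0, 'qpos': array([ 1.20928317,  0.70707874, -0.02763349,  1.48498952,  0.02203241,
        0.95090195, -0.0754917 ]), 'qvel': array([ 0.00044008, -0.00098191,  0.00068522, -0.00042222,  0.00146403,
        0.00057268, -0.00168777]), 'joint_efforts': array([-1.28886310e-03, -8.83222890e+01,  1.23413343e+00, -2.36170274e+01,
        1.68624771e-02,  6.48035319e-03,  7.44335853e-05]), 'eef_pos': array([ 0.1806795 , -0.54556739,  0.2003435 ]), 'eef_rot': array([-5.25659645e-04,  9.87238866e-01,  1.59245511e-01, -1.10138946e-04]), 'contact_force': array([-0.16887363,  0.22902617, -0.04249892]), 'ft_torque': array([ 0.0033407 , -0.00349419, -0.00408998]), 'gripper_width': 0.08531225610835731}
side {'mtx': array([[444.31192035,   0.        , 321.29266881],
       [  0.        , 444.31192035, 240.87743178],
       [  0.        ,   0.        ,   1.        ]]), 'rvec': array([ 0.90036841, -2.5193416 ,  1.0715653 ]), 'tvec': array([0.44697971, 0.27065247, 0.66331454])}
top {'mtx': array([[487.41830081,   0.        , 315.37822097],
       [  0.        , 487.41830081, 235.92161944],
       [  0.        ,   0.        ,   1.        ]]), 'rvec': array([ 2.06481418, -2.14855178,  0.24302476]), 'tvec': array([0.07421398, 0.5622831 , 1.09416455])}
wrist {'mtx': array([[371.64829954,   0.        , 321.87588861],
       [  0.        , 371.64829954, 239.80323456],
       [  0.        ,   0.        ,   1.        ]]), 'rvec': array([-2.3233855 ,  1.67961263,  0.27537713]), 'tvec': array([-0.57470615, -0.04251942,  0.38153089])}
```

View pics/side0.png

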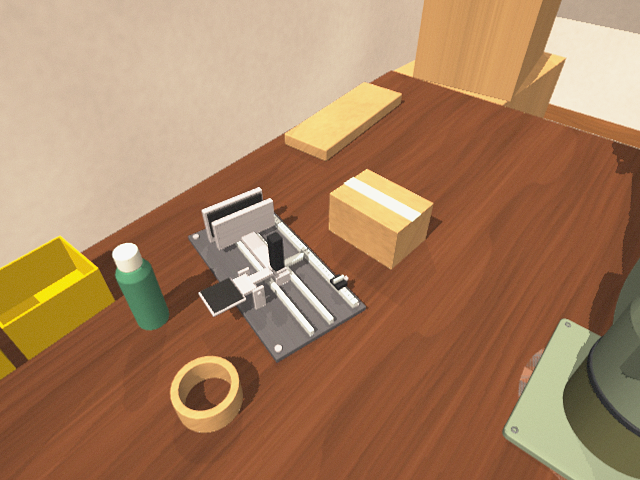

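View pics/top0.png

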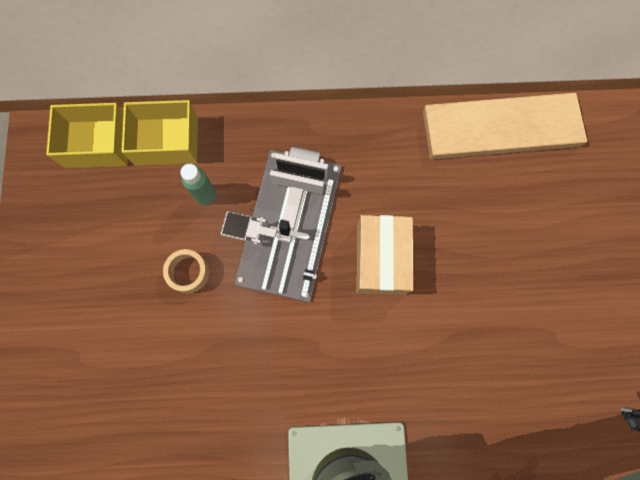

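View pics/wrist0.png

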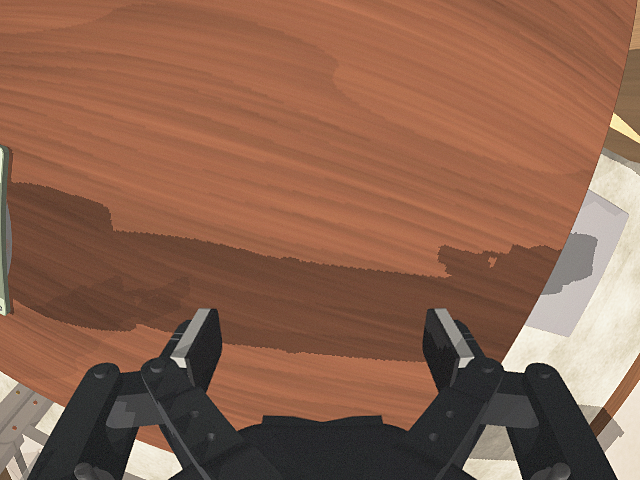

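Top view: the clamp spans about (236–342, 150–301), with the pad at (236,226), the handle top at (285,227) and the mark at (309,275). The can is at (200,185), the tape at (185,271) and the carton at (385,255). Next I'll zoom in on the clamp.

```bash
cat > h.py <<'E'
import cv2,numpy as np
from cell import state,viewer
from scipy.spatial.transform import Rotation as R
def ray(n,u,v,p=None):
    p=p or viewer.camera_params(n);M=p["mtx"];Rm=cv2.Rodrigues(p["rvec"])[0];c=-Rm.T@np.ravel(p["tvec"])
    a=np.array([(u-M[0,2])/M[0,0],(v-M[1,2])/M[1,1]])
    if n=="wrist":
        t=np.linalg.norm(a);d=np.r_[a/t*np.sin(t),np.cos(t)]
    else: d=np.r_[a,1]
    d=Rm.T@d;return c,d/np.linalg.norm(d)
def onz(n,u,v,z,p=None):
    c,d=ray(n,u,v,p);return c+d*(z-c[2])/d[2]
def proj(n,X,p=None):
    p=p or viewer.camera_params(n);Rm=cv2.Rodrigues(p["rvec"])[0];x=Rm@np.asarray(X)+np.ravel(p["tvec"])
    M=p["mtx"]
    if n=="wrist":
        r=np.hypot(x[0],x[1]);t=np.arctan2(r,x[2]);a=x[:2]/r*t
    else:a=x[:2]/x[2]
    return M[0,0]*a[0]+M[0,2],M[1,1]*a[1]+M[1,2]
E
python3 - <<'E'
import cv2
t=cv2.imread("pics/top0.png")[140:310,205:355]; cv2.imwrite("pics/topz.png",cv2.resize(t,None,fx=3.5,fy=3.5,interpolation=2))
t=cv2.imread("pics/side0.png")[180:365,180:375]; cv2.imwrite("pics/sidez.png",cv2.resize(t,None,fx=3.2,fy=3.2,interpolation=2))
E
```

```text
(no output)
```

View pics/topz.png

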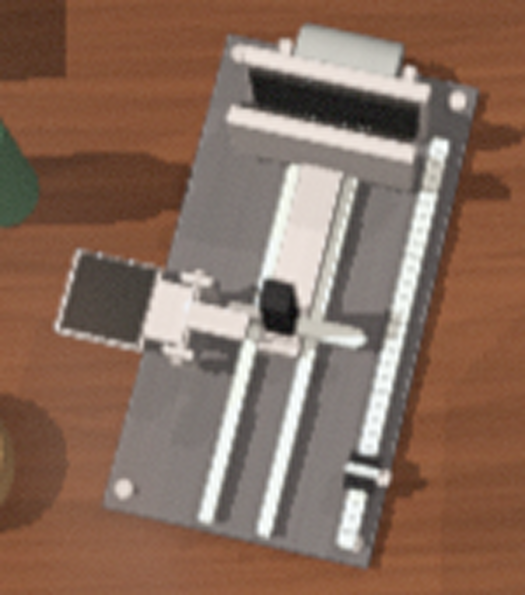

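View pics/sidez.png

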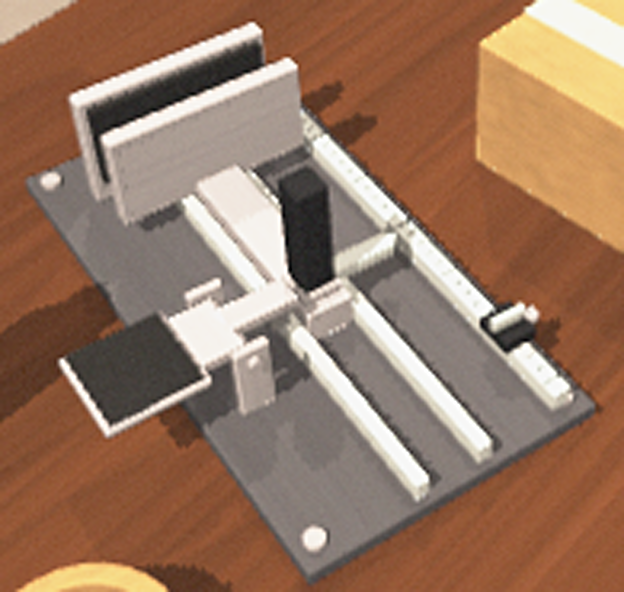

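```bash
python3 - <<'E'
from h import *
def tz(u,v):return 205+(u+.5)/3.5-.5,140+(v+.5)/3.5-.5
def sz(u,v):return 180+(u+.5)/3.2-.5,180+(v+.5)/3.2-.5
def fit(n,f,px,cl):
    W=np.array([onz(n,*f(*p),c[2])[:2] for p,c in zip(px,cl)]);C=np.array(cl)[:,:2]
    a=W-W.mean(0);b=C-C.mean(0)
    th=np.arctan2((b[:,0]*a[:,1]-b[:,1]*a[:,0]).sum(),(b*a).sum())
    Rm=np.array([[np.cos(th),-np.sin(th)],[np.sin(th),np.cos(th)]]);t=W.mean(0)-Rm@C.mean(0)
    print(n,"yaw",np.degrees(th),"t",t,"res mm\n",((W-t)@Rm-C).round(4)*1000);return Rm,t
cT=[(.18,.095,.012),(.18,-.095,.012),(-.18,-.095,.012),(-.18,.095,.012),(-.045,.122,.0605)]
pT=[(228,37),(478,92),(370,568),(105,505),(107,299)]
Rm,t=fit("top",tz,pT,cT)
cS=[(.18,.095,.012),(-.18,-.095,.012),(-.18,.095,.012),(-.045,.122,.0605)]
pS=[(28,184),(595,407),(312,580),(138,373)]
R2,t2=fit("side",sz,pS,cS)
for nm,n,f,p,z in [("handletop","top",tz,(280,294),.121),("ptr","top",tz,(366,338),.041),("ridge in","top",tz,(345,466),.055-.012),("ridge out","top",tz,(385,477),.043),("pad","top",tz,(107,299),.0605),
  ("ptr","side",sz,(397,237),.041),("ridge in","side",sz,(489,325),.043),("ridge out","side",sz,(534,310),.043),("handletop","side",sz,(304,183),.121)]:
    w=onz(n,*f(*p),z);A,b=(Rm,t)
    print(nm,n,w.round(4),((w[:2]-b)@A).round(4))
for c in [(-.045,.122),(-.03,0)]: print(Rm@c+t, R2@c+t2)
E
```

```text
top yaw -15.109271277028041 t [0.61094917 0.11427229] res mm
 [[-2.   0.2]
 [-2.9  1.3]
 [ 1.5  0.7]
 [ 3.  -0.5]
 [ 0.5 -1.6]]
side yaw -15.291626572540412 t [0.60904093 0.11569184] res mm
 [[-2.2 -0.3]
 [ 2.6  3.1]
 [ 1.   0.4]
 [-1.3 -3.2]]
handletop top [0.5828 0.1209 0.121 ] [-0.0289 -0.001 ]
ptr top [0.5695 0.0665 0.041 ] [-0.0275 -0.0569]
ridge in top [0.4807 0.084  0.043 ] [-0.1178 -0.0631]
ridge out top [0.4721 0.0572 0.043 ] [-0.1191 -0.0913]
pad top [0.5994 0.2421 0.0605] [-0.0445  0.1204]
ptr side [0.5684 0.0645 0.041 ] [-0.0281 -0.0592]
ridge in side [0.4814 0.0855 0.043 ] [-0.1176 -0.0616]
ridge out side [0.4685 0.0603 0.043 ] [-0.1234 -0.0892]
handletop side [0.5817 0.1235 0.121 ] [-0.0307  0.0013]
[0.59930541 0.24378454] [0.59780943 0.24524049]
[0.58198626 0.12209211] [0.58010305 0.1236038 ]
```

```bash
cat >> h.py <<'E'
YAW=np.radians(-15.15);T=np.array([.6102,.1148])
RC=np.array([[np.cos(YAW),-np.sin(YAW)],[np.sin(YAW),np.cos(YAW)]])
def c2w(x,y):return RC@[x,y]+T
def w2c(w):return RC.T@(np.asarray(w)[:2]-T)
def plan(x,y,z,a=90-15.15):
    "shift (cm) in tool axes & turn about tool z (deg) to reach TCP x,y,z with tool x at world angle a"
    s=state();q=s["eef_rot"];Q=R.from_quat([q[1],q[2],q[3],q[0]])
    want=R.from_euler("z",a,degrees=True)*R.from_euler("x",180,degrees=True)
    print("t",s["time_s"],"tcp",s["eef_pos"].round(4),"F",s["contact_force"].round(1),"w",round(s["gripper_width"],4))
    print("rotvec",(Q.inv()*want).as_rotvec(degrees=True).round(2),"shift cm",(Q.inv().apply(np.array([x,y,z])-s["eef_pos"])*100).round(2))
E
python3 - <<'E'
from h import *
def tri(a,b):
    (c1,d1),(c2,d2)=ray("top",*a),ray("side",*b)
    s=np.linalg.lstsq(np.c_[d1,-d2],c2-c1,rcond=None)[0];p,q=c1+s[0]*d1,c2+s[1]*d2
    return ((p+q)/2).round(4),np.linalg.norm(p-q).round(4)
def tz(u,v):return 205+(u+.5)/3.5-.5,140+(v+.5)/3.5-.5
def sz(u,v):return 180+(u+.5)/3.2-.5,180+(v+.5)/3.2-.5
for nm,a,b in [("ptr",tz(366,338),sz(397,237)),("ridgein",tz(345,466),sz(489,325)),("ridgeout",tz(385,477),sz(534,310)),("handle",tz(280,294),sz(304,183)),("canTop",(190,173),(127,252)),("pad",tz(107,299),sz(138,373))]:
    p,e=tri(a,b);print(nm,p,e,w2c(p).round(4))
print("tape",onz("top",186,270,.048), "carton", onz("top",386,255,.1))
print(c2w(-.045,.122),c2w(-.05,0))
plan(*c2w(-.045,.122),.26)
plan(*c2w(-.045,.122),.10)
E
```

```text
ptr [0.5683 0.066  0.0426] 0.002 [-0.0277 -0.0581]
ridgein [0.4815 0.0843 0.0417] 0.0013 [-0.1163 -0.0631]
ridgeout [0.472  0.0568 0.0378] 0.0019 [-0.1182 -0.0921]
handle [0.5838 0.1212 0.1179] 0.0005 [-0.0272 -0.0007]
canTop [0.6951 0.3253 0.1682] 0.0012 [0.0269 0.2254]
pad [0.5991 0.2417 0.0575] 0.0026 [-0.0439  0.1196]
tape [0.49759352 0.36069197 0.048     ] carton [ 0.50554822 -0.10654916  0.1       ]
[0.59864831 0.24432049] [0.56193775 0.12786735]
t 0.15 tcp [ 0.1807 -0.5456  0.2005] F [-0.5  0.5 -0.1] w 0.0852
rotvec [-4.000e-02 -2.000e-02 -5.653e+01] shift cm [ 64.51 -61.86  -5.9 ]
t 0.15 tcp [ 0.1807 -0.5456  0.2005] F [-0.5  0.5 -0.1] w 0.0852
rotvec [-4.000e-02 -2.000e-02 -5.653e+01] shift cm [ 64.51 -61.84  10.1 ]
```

```bash
python3 -m crank '0 0 -3 3 -3 -2 1;0 0 -7 7 -7 -4 1;0 0 -11 11 -11 -6 1;0 0 -15 15 -15 -6 1;0 0 -19 19 -19 -6 1;0 0 -23 23 -23 -6 1;0 0 -26 27 -27 -6 1;0 0 -29 31 -31 -6 1' 30; python3 - <<'E'
from h import *
plan(*c2w(-.045,.122),.13)
E
```

```text
time_s: 1.15
eef_pos: [0.3782, -0.1524, 0.2609]
eef_rot: [0.0, 0.916, 0.402, 0.0]
contact_force: [1.3, 0.0, 0.5]
gripper_width: -0.0001
t 1.15 tcp [ 0.3782 -0.1524  0.2609] F [1.3 0.  0.5] w -0.0001
rotvec [ 1.000e-02 -0.000e+00 -2.744e+01] shift cm [ 44.13 -10.62  13.09]
```

```bash
python3 -m crank '0 0 -3 5 -1 0 1;0 0 -7 11 -3 0 1;0 0 -11 17 -4 0 1;0 0 -15 23 -6 0 1;0 0 -19 29 -7 0 1;0 0 -23 35 -9 3 1;0 0 -27.4 40 -10 7 1;0 0 -27.4 44.1 -10.6 11 1' 30; python3 - <<'E'
from h import *
plan(*c2w(-.045,.122),.06)
for n in["top","side"]: cv2.imwrite(f"pics/{n}1.png",viewer.capture(n)[130:370,120:440])
cv2.imwrite("pics/wr1.png",viewer.capture("wrist"))
E
```

```text
time_s: 2.15
eef_pos: [0.5974, 0.2409, 0.1528]
eef_rot: [-0.0, 0.794, 0.607, 0.0]
contact_force: [0.6, -0.4, 0.3]
gripper_width: -0.0
t 2.15 tcp [0.5974 0.2409 0.1528] F [ 0.6 -0.4  0.3] w -0.0
rotvec [ 0.02 -0.03 -0.04] shift cm [0.36 0.03 9.28]
```

View pics/wr1.png

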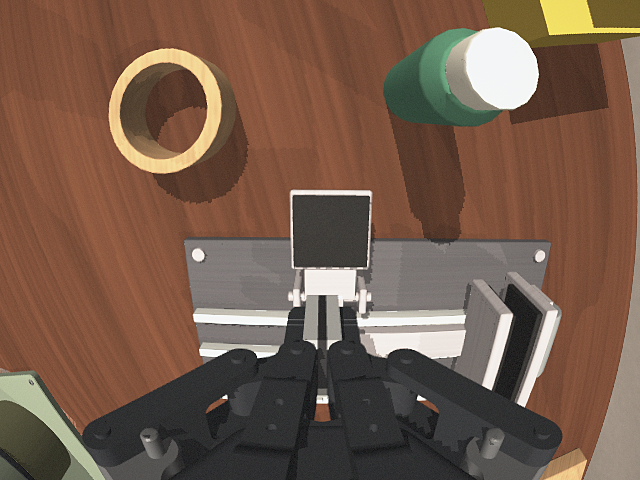

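View pics/side1.png

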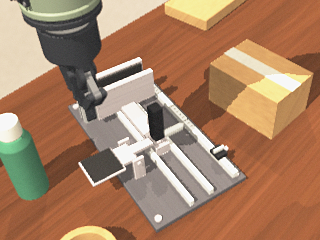

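```bash
python3 - <<'E'
from h import *
im=cv2.imread("pics/wr1.png");g=im.max(2)
m=((g<75).astype(np.uint8));m[:180]=0;m[268:]=0;m[:,:285]=0;m[:,380:]=0
c=max(cv2.findContours(m,0,1)[0],key=cv2.contourArea);x=cv2.minAreaRect(c);print(x)
w=onz("wrist",*x[0],.0605);print(w,w2c(w))
print(proj("side",state()["eef_pos"]),"-",(120,130))
for uv in [(185,239),(550,240)]: print(w2c(onz("wrist",*uv,.012)).round(4))
E
```

```text
((331.0, 230.5), (71.0, 76.0), 90.0)
[0.60053859 0.23825351 0.0605    ] [-0.04158983  0.11663789]
(np.float64(215.1142605678167), np.float64(258.82451236980205)) - (120, 130)
[-0.1763  0.0937]
[0.1834 0.0928]
```

```bash
python3 -m crank '0 0 0 0.2 0 3 1;0 0 0 0.2 0 5 1;0 0 0 0.2 0 7 1;0 0 0 0.2 0 8 1;0 0 0 0.2 0 8.8 1;0 0 0 0.2 0 9.6 1;0 0 0 0.2 0 10.2 1;0 0 0 0.2 0 10.5 1' 30; python3 - <<'E'
from h import *
plan(*c2w(-.045,.122),.04)
E
```

```text
time_s: 3.3
eef_pos: [0.5972, 0.2411, 0.0488]
eef_rot: [-0.0, 0.795, 0.607, -0.0]
contact_force: [-0.1, -0.3, 0.3]
gripper_width: 0.0001
t 3.3 tcp [0.5972 0.2411 0.0488] F [-0.1 -0.3  0.3] w 0.0001
rotvec [-0.01 -0.   -0.13] shift cm [0.35 0.05 0.88]
```

```bash
python3 - <<'E'
from h import *
im=viewer.capture("side");print(state()["contact_force"],state()["eef_pos"])
cv2.imwrite("pics/side2.png",cv2.resize(im[180:365,180:375],None,fx=3.2,fy=3.2))
cv2.imwrite("pics/wr2.png",viewer.capture("wrist"))
E
```

```text
[-0.13457505  1.28743169  0.52507891] [0.59714105 0.24107219 0.04854171]
```

View pics/side2.png

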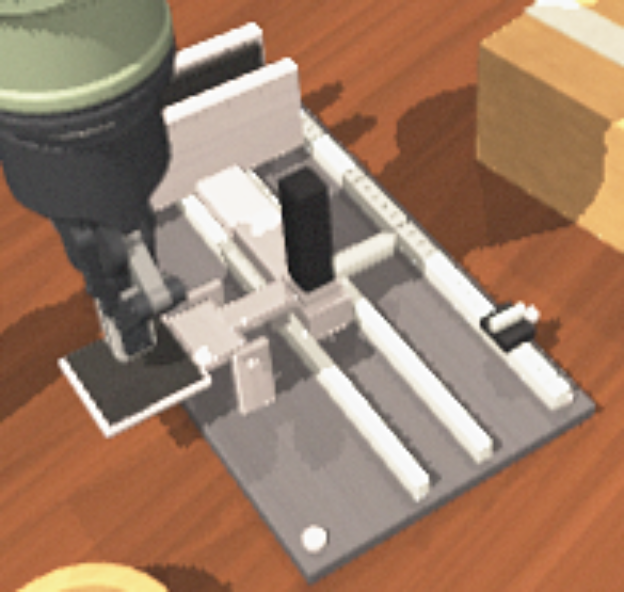

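View pics/wr2.png

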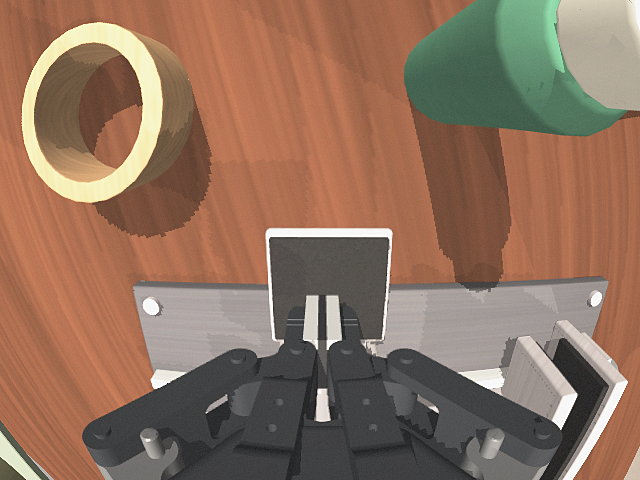

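The pad hasn't moved yet and the fingertip sits on its inner half. In the wrist view the tip is near (322,297) and the pad spans 236–340. I'll move a bit outward and press down.

```bash
python3 -m crank '0 0 0 0.4 0 -0.3 1;0 0 0 0.8 0 -0.2 1;0 0 0 0.8 0 0.2 1;0 0 0 0.8 0 0.5 1;0 0 0 0.8 0 0.8 1;0 0 0 0.8 0 1 1;0 0 0 0.8 0 1.2 1;0 0 0 0.8 0 1.2 1' 30; python3 - <<'E'
from h import *
plan(*c2w(-.045,.122),.04)
im=viewer.capture("side")
cv2.imwrite("pics/side3.png",cv2.resize(im[180:365,180:375],None,fx=3.2,fy=3.2))
E
```

```text
time_s: 4.4
eef_pos: [0.5993, 0.2488, 0.0369]
eef_rot: [-0.0, 0.795, 0.607, -0.0]
contact_force: [0.6, 0.4, 0.2]
gripper_width: 0.0002
t 4.4 tcp [0.5993 0.2488 0.0369] F [0.6 0.4 0.2] w 0.0002
rotvec [-0.01  0.   -0.13] shift cm [-0.45  0.05 -0.31]
```

View pics/side3.png

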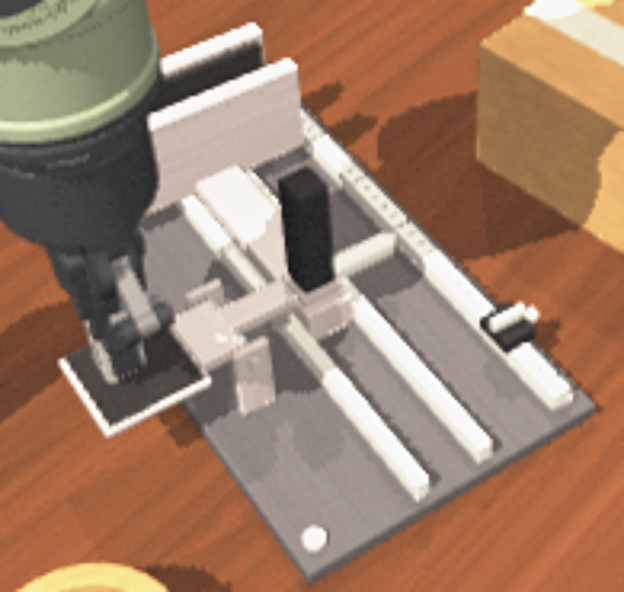

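```bash
python3 - <<'E'
from h import *
s=state();p=s["eef_pos"]
for dz in(0,.01,.02,.03):
    u,v=proj("side",p+[0,0,dz]);print(dz,(u+.5-180)*3.2-.5,(v+.5-180)*3.2-.5, proj("wrist",p+[0,0,dz]))
cv2.imwrite("pics/wr3.png",viewer.capture("wrist"))
t=viewer.capture("top");cv2.imwrite("pics/top3.png",cv2.resize(t[140:310,155:355],None,fx=3.5,fy=3.5))
E
```

```text
0 131.00100936004475 404.1772584692171 (np.float64(323.86671441920066), np.float64(280.92526644498236))
0.01 128.142717069404 392.66856871155437 (np.float64(323.95193023896354), np.float64(289.4600173816637))
0.02 125.23190091948219 380.948395753478 (np.float64(324.0452785577015), np.float64(298.8739700400356))
0.03 122.26709972054478 369.01085622911125 (np.float64(324.1478320404005), np.float64(309.296185121603))
```

View pics/wr3.png

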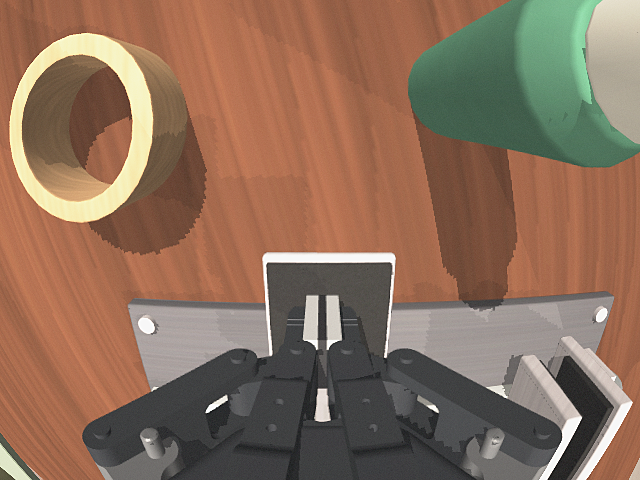

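View pics/top3.png

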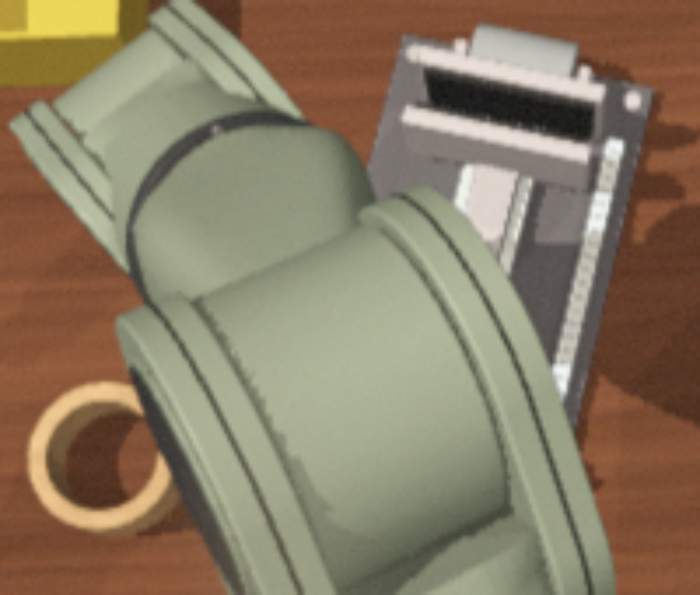

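The visible fingertip ends near v=295 in the wrist view, about 18 mm above the reported TCP. So it's only just reaching the pad, and I'll keep going down in small steps while watching the force.

```bash
python3 -m crank '0 0 0 0 0 0.2 1;0 0 0 0 0 0.4 1;0 0 0 0 0 0.6 1;0 0 0 0 0 0.8 1;0 0 0 0 0 1 1;0 0 0 0 0 1.2 1;0 0 0 0 0 1.2 1;0 0 0 0 0 1.2 1'; python3 - <<'E'
from h import *
im=viewer.capture("side")
cv2.imwrite("pics/side4.png",cv2.resize(im[180:365,180:375],None,fx=3.2,fy=3.2))
E
```

```text
time_s: 5.55
eef_pos: [0.5994, 0.249, 0.025]
eef_rot: [-0.0, 0.795, 0.607, 0.0]
contact_force: [0.7, 2.0, 3.9]
gripper_width: -0.0
```

View pics/side4.png

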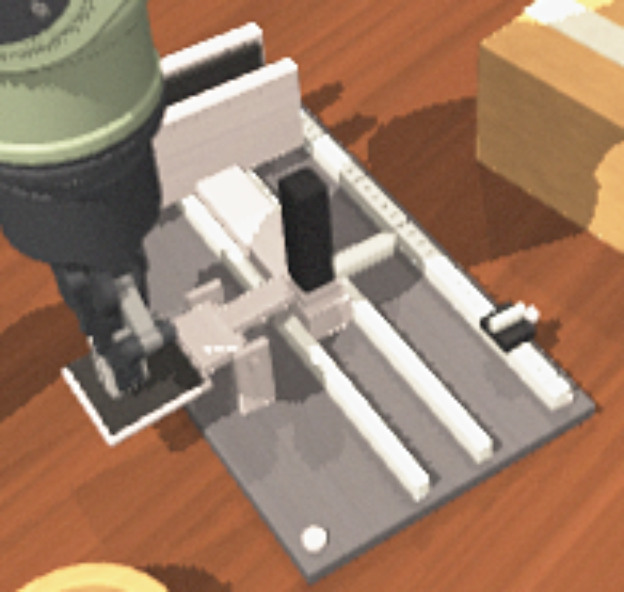

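The pad is in contact and going down (3.9 N).

```bash
python3 -m crank '0 0 0 0 0 0.2 1;0 0 0 0 0 0.4 1;0 0 0 0 0 0.6 1;0 0 0 0 0 0.8 1;0 0 0 0 0 1 1;0 0 0 0 0 1.2 1;0 0 0 0 0 1.4 1;0 0 0 0 0 1.4 1'; python3 - <<'E'
from h import *
im=viewer.capture("side")
cv2.imwrite("pics/side5.png",cv2.resize(im[180:365,180:375],None,fx=3.2,fy=3.2))
E
```

```text
time_s: 6.6
eef_pos: [0.5993, 0.248, 0.0108]
eef_rot: [0.0, 0.795, 0.607, -0.001]
contact_force: [-2.8, -1.3, 7.9]
gripper_width: -0.0002
```

View pics/side5.png

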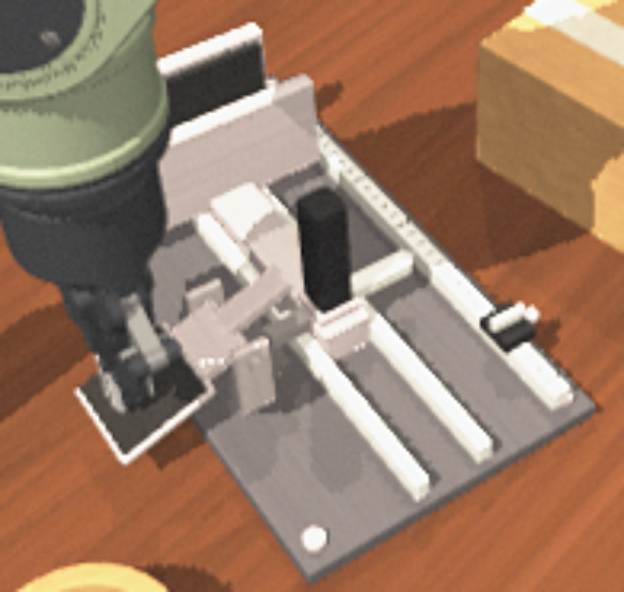

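The jaw is free and has slid out. I'll push on until the force climbs sharply at the stop.

```bash
python3 -m crank '0 0 0 0 0 0.1 1;0 0 0 0 0 0.2 1;0 0 0 0 0 0.3 1;0 0 0 0 0 0.4 1;0 0 0 0 0 0.5 1;0 0 0 0 0 0.5 1;0 0 0 0 0 0.5 1;0 0 0 0 0 0.5 1'
```

```text
time_s: 7.65
eef_pos: [0.5997, 0.2478, 0.0084]
eef_rot: [0.001, 0.795, 0.607, -0.0]
contact_force: [-13.7, -8.7, 48.9]
gripper_width: 0.0001
```

```bash
python3 -m crank '0 0 0 0 0 -2 1;0 0 0 0 0 -5 1;0 0 0 0 0 -9 1;0 0 0 0 0 -13 0.5;0 0 0 -2 0 -17 0;0 0 0 -4 -0.3 -17 0;0 0 0 -5 -0.5 -17 0;0 0 0 -5 -0.5 -17 0'; python3 - <<'E'
from h import *
plan(*c2w(-.05,0),.17)
p=viewer.camera_params("wrist")
cv2.imwrite("pics/wr6.png",viewer.capture("wrist"))
im=viewer.capture("side")
cv2.imwrite("pics/side6.png",cv2.resize(im[180:365,180:375],None,fx=3.2,fy=3.2))
import pickle;pickle.dump(p,open("wr6.pkl","wb"))
E
```

```text
time_s: 8.65
eef_pos: [0.5812, 0.2014, 0.1756]
eef_rot: [-0.0, 0.795, 0.607, -0.001]
contact_force: [0.3, -0.9, 0.1]
gripper_width: 0.0855
t 8.65 tcp [0.5812 0.2014 0.1756] F [ 0.3 -0.9  0.1] w 0.0855
rotvec [-0.04  0.04 -0.16] shift cm [-7.6   0.09  0.56]
```

View pics/wr6.png

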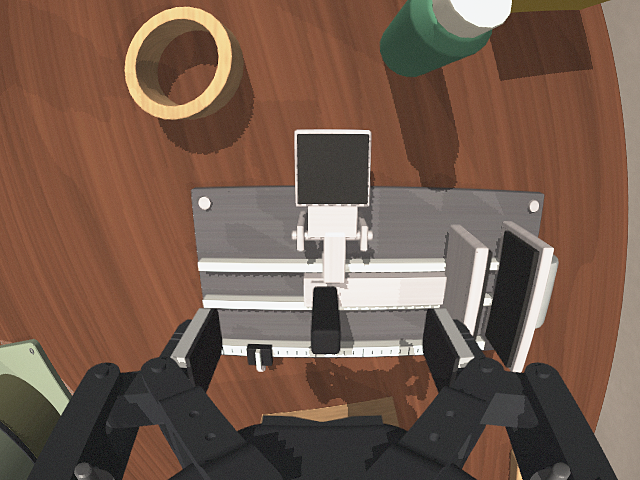

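View pics/side6.png

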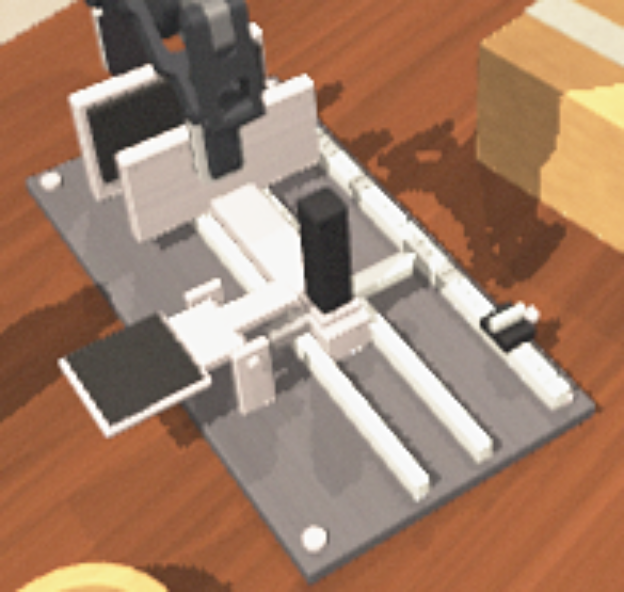

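```bash
python3 - <<'E'
import cv2
t=cv2.imread("pics/wr6.png")[265:385,225:375]; cv2.imwrite("pics/wr6z.png",cv2.resize(t,None,fx=5,fy=5,interpolation=2))
E
```

```text
(no output)
```

View pics/wr6z.png

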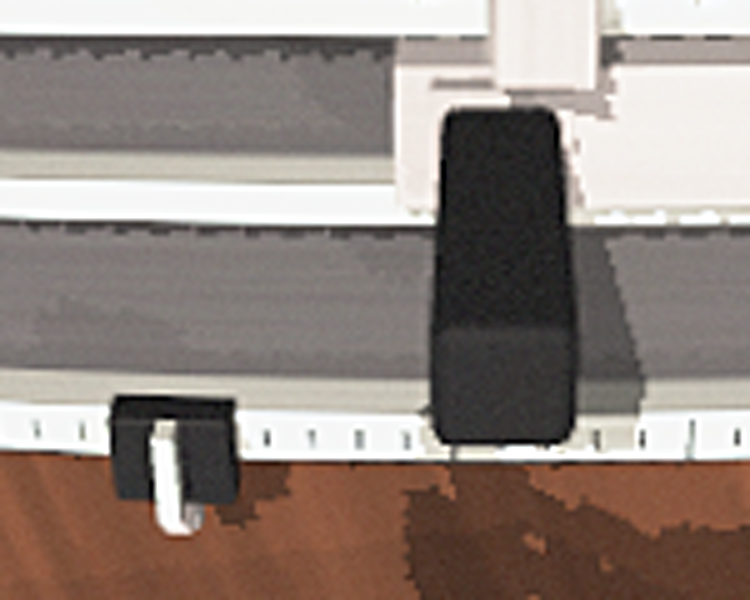

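```bash
python3 - <<'E'
from h import *
import pickle;p=pickle.load(open("wr6.pkl","rb"))
f=lambda u,v:(225+(u+.5)/5-.5,265+(v+.5)/5-.5)
for nm,uv,z in [("handle top",f(504,383),.121),("handle base",f(501,110),.043),("ridge in",f(163,425),.043),("ridge in z55",f(163,425),.055),("ridge out",f(178,525),.043),("saddle L",f(114,405),.036),("saddle R",f(236,405),.036),("cornerBL",(192,188),.012),("cornerTL",(544,192),.012),("pad",(333,169),.0605)]:
    w=onz("wrist",*uv,z,p);print(nm,w.round(4),w2c(w).round(4))
E
```

```text
handle top [0.5629 0.1291 0.121 ] [-0.0494  0.0014]
handle base [0.5648 0.1361 0.043 ] [-0.0494  0.0087]
ridge in [0.48   0.0847 0.043 ] [-0.1178 -0.0631]
ridge in z55 [0.4848 0.0923 0.055 ] [-0.1152 -0.0545]
ridge out [0.4739 0.0592 0.043 ] [-0.117  -0.0892]
saddle L [0.4689 0.0874 0.036 ] [-0.1293 -0.0634]
saddle R [0.4939 0.0816 0.036 ] [-0.1036 -0.0625]
cornerBL [0.465  0.2539 0.012 ] [-0.1765  0.0964]
cornerTL [0.8095 0.1597 0.012 ] [0.1807 0.0955]
pad [0.5996 0.24   0.0605] [-0.043   0.1181]
```

```bash
python3 - <<'E'
from h import *
plan(*c2w(-.0495,.0005),.065)
E
```

```text
t 8.75 tcp [0.5813 0.2025 0.1755] F [-1.1 -0.8  0.2] w 0.0855
rotvec [-0.04  0.   -0.1 ] shift cm [-7.66  0.15 11.05]
```

```bash
python3 -m crank '0 0 0 -4 0.1 0 0;0 0 0 -7.7 0.2 0 0;0 0 0 -7.7 0.2 0 0;0 0 0 -7.7 0.2 3 0;0 0 0 -7.7 0.2 6 0;0 0 0 -7.7 0.2 9 0;0 0 0 -7.7 0.2 11 0;0 0 0 -7.7 0.2 11 0'; python3 - <<'E'
from h import *
plan(*c2w(-.0495,.0005),.065)
cv2.imwrite("pics/wr7.png",viewer.capture("wrist"))
im=viewer.capture("side")
cv2.imwrite("pics/side7.png",cv2.resize(im[180:365,180:375],None,fx=3.2,fy=3.2))
E
```

```text
time_s: 9.75
eef_pos: [0.5624, 0.1281, 0.0647]
eef_rot: [-0.001, 0.794, 0.607, -0.001]
contact_force: [0.5, 0.4, -0.5]
gripper_width: 0.0855
t 9.75 tcp [0.5624 0.1281 0.0647] F [ 0.5  0.4 -0.5] w 0.0855
rotvec [-0.13  0.04 -0.06] shift cm [ 0.02  0.01 -0.03]
```

View pics/wr7.png

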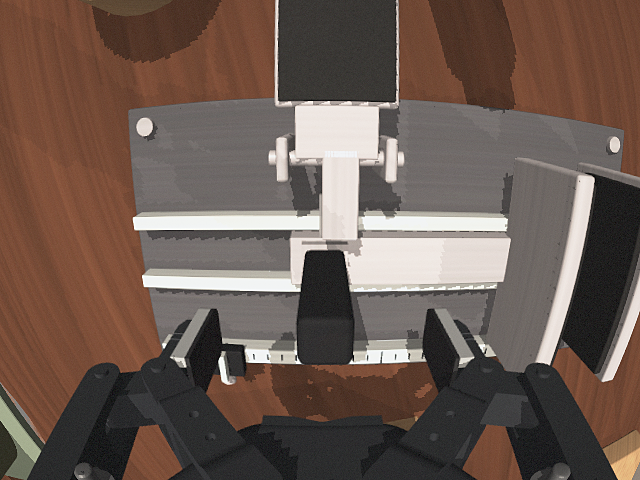

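View pics/side7.png

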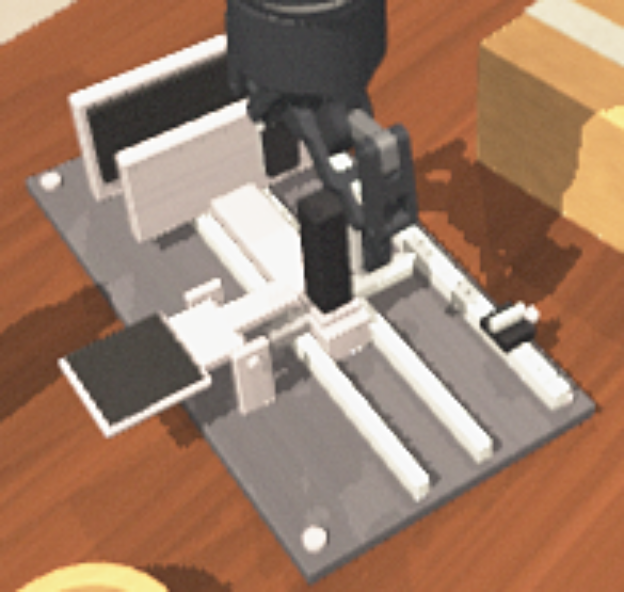

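The handle is between the pads in both views, with the handle top at wrist (325,340). The pads sit a bit high, so I'll go 11 mm lower and close.

```bash
python3 -m crank '0 0 0 0 0 0.5 0;0 0 0 0 0 1.1 0;0 0 0 0 0 1.1 0.3;0 0 0 0 0 1.1 0.6;0 0 0 0 0 1.1 1;0 0 0 0 0 1.1 1;0 0 0 0 0 1.1 1;0 0 0 0 0 1.1 1' 60; python3 - <<'E'
from h import *
plan(*c2w(-.117,.0005),.054)
cv2.imwrite("pics/wr8.png",viewer.capture("wrist"))
im=viewer.capture("side")
cv2.imwrite("pics/side8.png",cv2.resize(im[180:365,180:375],None,fx=3.2,fy=3.2))
E
```

```text
time_s: 10.85
eef_pos: [0.5632, 0.1271, 0.0553]
eef_rot: [0.0, 0.795, 0.607, 0.0]
contact_force: [-0.5, -1.0, 6.2]
gripper_width: 0.0214
t 10.85 tcp [0.5632 0.1271 0.0553] F [-0.5 -1.   6.2] w 0.0214
rotvec [ 0.03 -0.02 -0.14] shift cm [ 0.07 -6.84  0.13]
```

View pics/wr8.png

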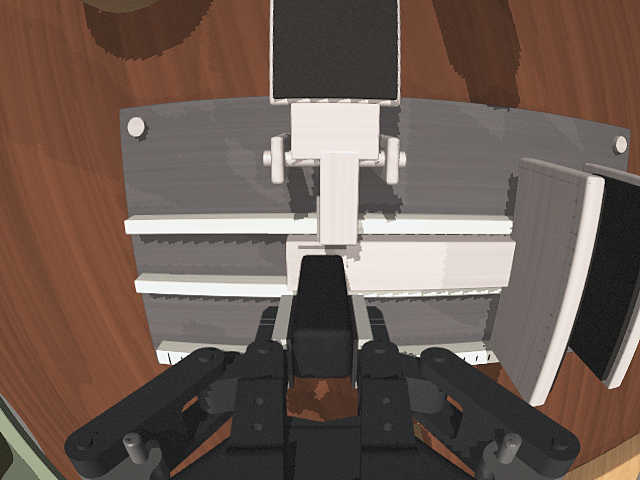

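View pics/side8.png

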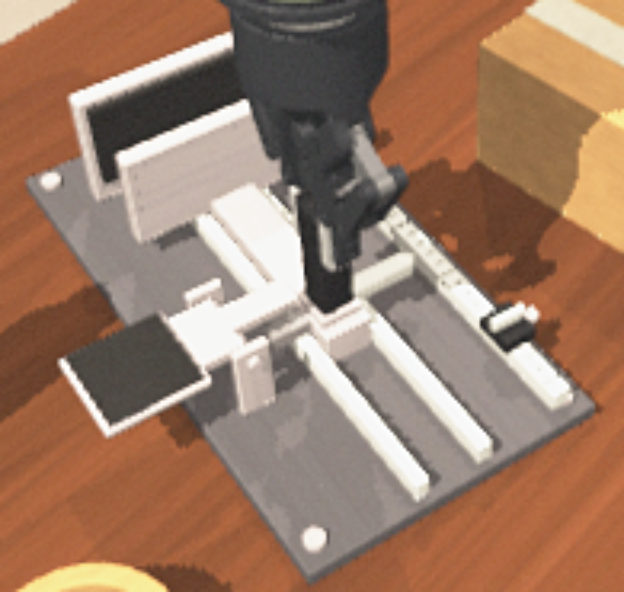

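Firm pinch on the handle (21.4 mm opening, and the handle is 22 mm). Pulling along tool −y now.

```bash
python3 -m crank '0 0 0 0 -0.5 0 1;0 0 0 0 -1.5 0 1;0 0 0 0 -2.5 0 1;0 0 0 0 -3.5 0 1;0 0 0 0 -4.5 0 1;0 0 0 0 -5.5 0 1;0 0 0 0 -6.2 0 1;0 0 0 0 -6.2 0 1' 60; python3 - <<'E'
from h import *
plan(*c2w(-.117,.0005),.054)
s=state();print(w2c(s["eef_pos"]))
p=viewer.camera_params("wrist");cv2.imwrite("pics/wr9.png",viewer.capture("wrist"))
im=viewer.capture("side");cv2.imwrite("pics/side9f.png",im)
cv2.imwrite("pics/side9.png",cv2.resize(im[230:350,250:390],None,fx=5,fy=5,interpolation=2))
im=viewer.capture("top");cv2.imwrite("pics/top9.png",cv2.resize(im[200:310,220:340],None,fx=5,fy=5,interpolation=2))
E
```

```text
time_s: 11.95
eef_pos: [0.5039, 0.1434, 0.0553]
eef_rot: [0.001, 0.795, 0.607, 0.001]
contact_force: [10.4, -3.3, 1.1]
gripper_width: 0.0212
t 11.95 tcp [0.5039 0.1434 0.0553] F [10.4 -3.3  1.1] w 0.0212
rotvec [ 0.11 -0.04 -0.14] shift cm [ 0.07 -0.69  0.12]
[-0.11012175 -0.00017363]
```

View pics/side9.png

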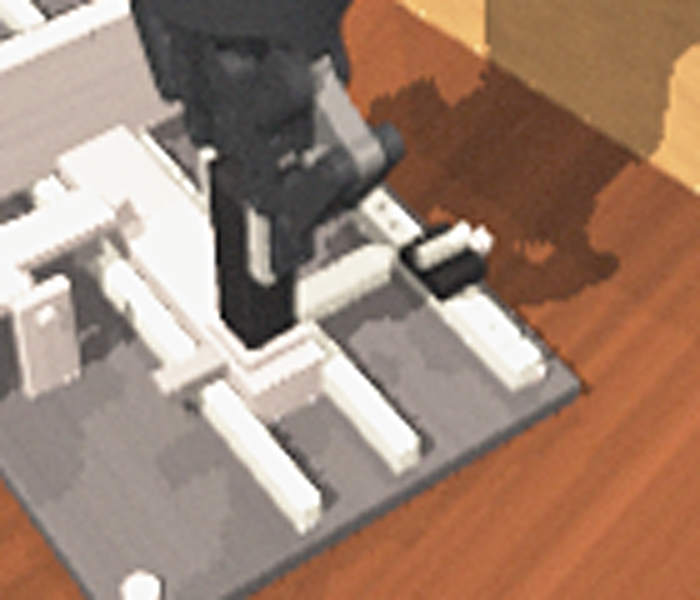

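View pics/top9.png

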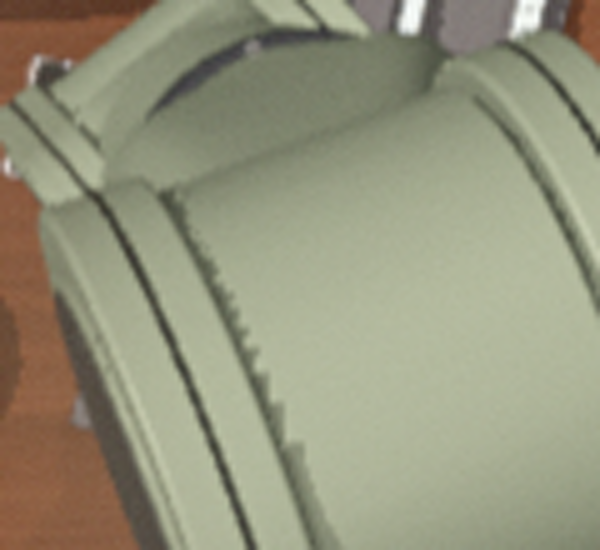

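View pics/wr9.png

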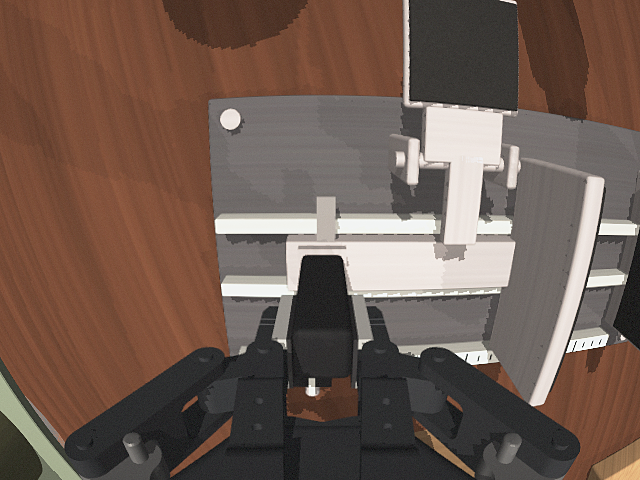

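```bash
python3 - <<'E'
from h import *
f=lambda u,v:(250+(u+.5)/5-.5,230+(v+.5)/5-.5)
for nm,uv in [("ptr",(392,253)),("ptr lo",(395,268)),("ptr up",(386,244)),("ridge in",(424,252)),("ridge out",(474,231))]:
    w=onz("side",*f(*uv),.041 if nm[0]=="p" else .043);print(nm,w2c(w).round(4))
# expected ridge line/pointer line check: project predicted points
for X,y in((-.117,-.066),(-.117,-.088),(-.111,-.059)):
    u,v=proj("side",np.r_[c2w(X,y),.043 if y<-.06 else .041]);print(X,y,(u+.5-250)*5-.5,(v+.5-230)*5-.5)
E
```

```text
ptr [-0.1086 -0.0579]
ptr lo [-0.115  -0.0545]
ptr up [-0.1039 -0.0586]
ridge in [-0.1164 -0.0666]
ridge out [-0.1188 -0.0876]
-0.117 -0.066 423.83510029340823 253.76517863082609
-0.117 -0.088 471.876545272553 227.38469444186262
-0.111 -0.059 398.37439387390884 255.64551015755666
```

Roughly 7 mm remain: pointer tip at side-zoom (392,253), ridge inner end at (424,252).

```bash
python3 -m crank '0 0 0 0 -0.1 0 1;0 0 0 0 -0.3 0 1;0 0 0 0 -0.5 0 1;0 0 0 0 -0.7 0 1;0 0 0 0 -0.7 0 1;0 0 0 0 -0.7 0 1;0 0 0 0 -0.7 0 1;0 0 0 0 -0.7 0 1' 60; python3 - <<'E'
from h import *
s=state();print(w2c(s["eef_pos"]),s["gripper_width"],s["contact_force"])
im=viewer.capture("side")
cv2.imwrite("pics/side10.png",cv2.resize(im[265:300,300:355],None,fx=14,fy=14,interpolation=2))
# rendered: clamp direction check
f=lambda u,v:((u+.5-300)*14-.5,(v+.5-265)*14-.5)
for X,y,z in((-.117,-.066,.043),(-.117,-.088,.043),(-.117,-.059,.041),(-.117,-.03,.041)):
    print(X,y,np.round(f(*proj("side",np.r_[c2w(X,y),z]))))
E
```

```text
time_s: 13.1
eef_pos: [0.4977, 0.1451, 0.0552]
eef_rot: [0.001, 0.795, 0.607, 0.001]
contact_force: [10.9, -3.3, 0.4]
gripper_width: 0.0212
[-0.1165599  -0.00014684] 0.02120050386331378 [10.91246967 -3.33678489  0.3599627 ]
-0.117 -0.066 [488. 221.]
-0.117 -0.088 [622. 148.]
-0.117 -0.059 [444. 255.]
-0.117 -0.03 [261. 356.]
```

View pics/side10.png

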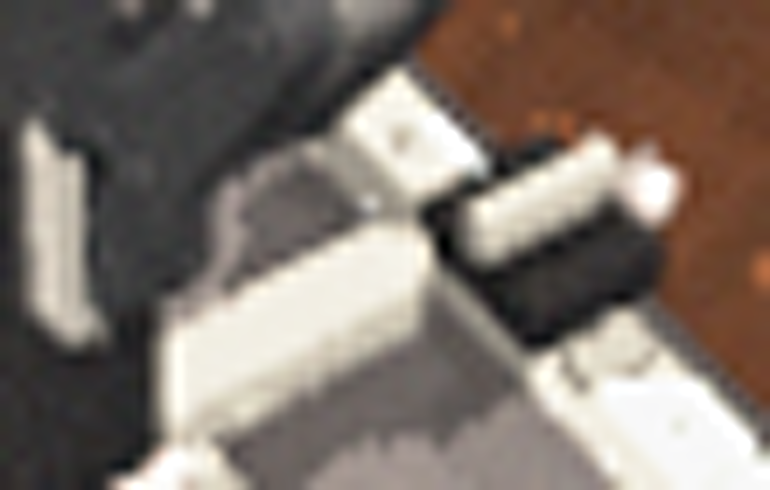

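About 1–2 mm short by the different estimates, so I'll nudge 1.5 mm and check again.

```bash
python3 -m crank '0 0 0 0 -0.05 0 1;0 0 0 0 -0.1 0 1;0 0 0 0 -0.15 0 1;0 0 0 0 -0.15 0 1;0 0 0 0 -0.15 0 1;0 0 0 0 -0.15 0 1;0 0 0 0 -0.15 0 1;0 0 0 0 -0.15 0 1' 60; python3 - <<'E'
from h import *
s=state();print(w2c(s["eef_pos"]),s["gripper_width"],s["contact_force"])
im=viewer.capture("side");cv2.imwrite("pics/side11f.png",im)
cv2.imwrite("pics/side11.png",cv2.resize(im[265:300,300:355],None,fx=14,fy=14,interpolation=2))
cv2.imwrite("pics/wr11.png",viewer.capture("wrist"))
E
```

```text
time_s: 14.15
eef_pos: [0.4963, 0.1455, 0.0553]
eef_rot: [0.001, 0.795, 0.607, 0.001]
contact_force: [12.0, -3.0, 0.0]
gripper_width: 0.0212
[-0.1179607  -0.00012705] 0.02115786306012377 [12.02549838 -2.97580707  0.02596881]
```

View pics/side11.png

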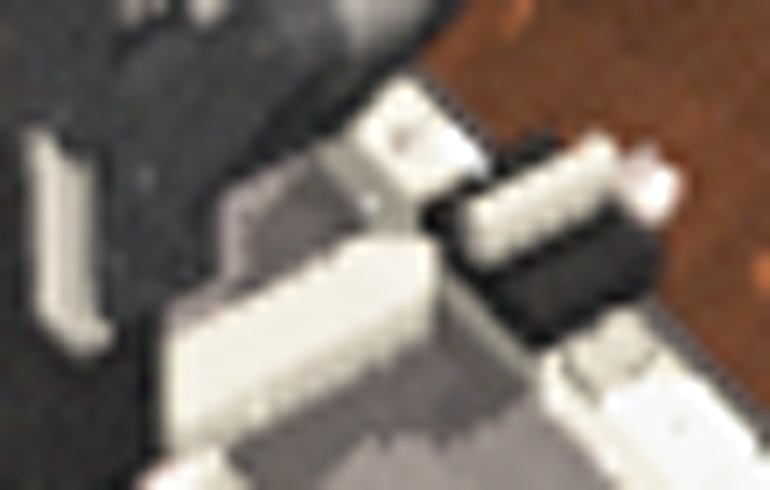

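View pics/side11f.png

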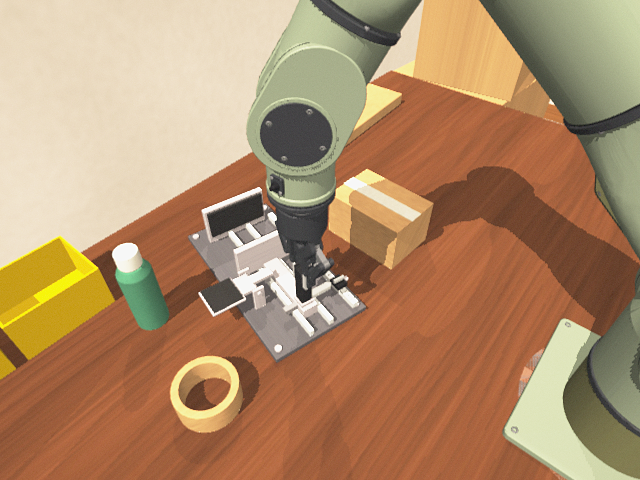

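View pics/wr11.png

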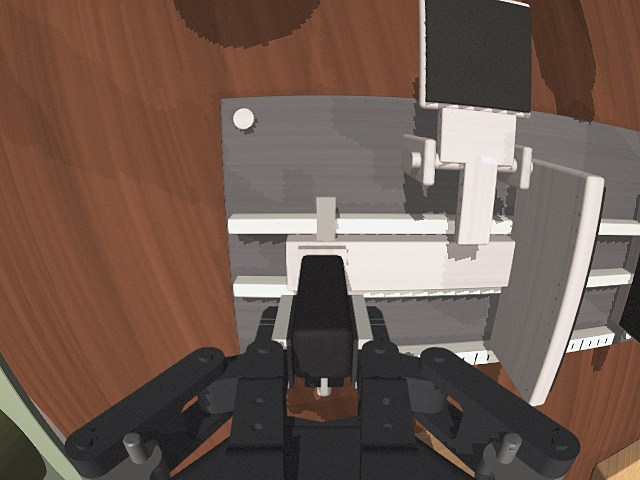

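```bash
python3 - <<'E'
from h import *
for nm,uv,z in [("ridge",(325,387),.043),("handle top far edge",(323,377),.121),("handle top near",(322,333),.121),("handle base",(322.5,257),.043)]:
    print(nm,w2c(onz("wrist",*uv,z)).round(4))
s=state();print(s["qvel"].round(4),s["time_s"])
E
```

```text
ridge [-0.1173 -0.0827]
handle top far edge [-0.1187 -0.0095]
handle top near [-0.119   0.0104]
handle base [-0.1186  0.0084]
[-0.0007  0.0021  0.0004  0.0002  0.0007  0.0013  0.0001] 14.25
```

Wrist rays put the handle at x = −118.8 mm and the ridge at −117.3 mm, so they agree within about 1.5 mm. The treadle is up and the bystanders haven't moved. Handing in.

```bash
python3 -c "
from cell import manip,state
print(manip.finish_job());s=state();print(s['time_s'],s['gripper_width'],s['contact_force'])"
```

```text
the job is handed in; nothing more can be done
None
the job is handed in; nothing more can be done
```

I pressed the treadle to its stop, which freed the jaw. I then pinched the black handle and pulled the jaw out until its pointer was level with the size mark. I handed the job in at about 14.3 s with the gripper still holding the handle; the program gave no verdict.

**Last checks, before hand-in:**
- **Treadle:** the press ended hard on the stop, with 49 N vertical on the fingertips. That was above the 40 N limit for the arm and gripper body, which I took not to cover the fingers. Afterwards the pictures showed the treadle back up.
- **Grip:** the fingers were 21 mm apart on the 22 mm handle, set to 60 N. The jaw was pulling back with about 12 N, as expected for a jaw about 88 mm out.
- **Pointer and mark:** the wrist camera put the handle at x = −118.8 mm and the ridge at −117.3 mm, so about 1.5 mm past. The side and top views together put it between level and about 1 mm short. They disagree slightly, but both are well within the 6 mm allowed.
- **Bystanders:** the carton, spray can and tape roll looked unmoved in the last side picture.

**Mismatch:** the closed fingertips touched the pad about 25 mm higher than the stated tool point implies. I therefore worked from force and pictures, and set the tool about 20 mm lower than the nominal height when taking the handle.

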